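# Bring a bowl's marked side to the throwing gauge

## Robot

A 7-joint arm with a two-finger parallel gripper is mounted at the origin on the work surface. World frame = base frame: x ahead of the robot, y to its left, z up, the work surface at z = 0. Lengths are in m, angles in rad, forces in N, time in s.
With the tool pointing down it reaches from about 0.425 to 0.925 m from the base axis. Payload 6.8 kg.
Tool frame: the origin (TCP) lies at the very end of the fingers, on their centre line; the grasp point (between the pads) lies 19 mm behind it; z points along the fingers, y is the line along which they close (so a half turn about z gives the same grasp; the last joint's range is limited). The gripper opens to 85 mm and grips with 20 to 120 N. Pads are 22 mm wide; open, the fingers measure 114 mm over their backs; the gripper's body (76 mm by 85 mm) begins 54 mm behind the grasp point. The pads swing forward as they close: fully open they stand 13 mm farther back than shut.
Start: joints at [1.041, 0.477, 0.022, 1.555, -0.011, 1.109, -0.083], TCP at [0.276, -0.616, 0.231] pointing down, gripper open.
Joint ranges: [-2.96, 2.96], [-0.34, 2.1], [-1.41, 1.46], [0.24, 2.44], [-1.37, 4.51], [0.17, 1.92], [-2.96, 2.96]. Speed limits (rad/s): [2.39, 2.39, 3.14, 3.14, 3.14, 3.14, 3.14].

## Interface

Orientations are given as a unit quaternion [w, x, y, z].
In Python, from station import get_obs, read_camera, hand_in gives the robot as it stands.
- The arm moves only by the tool arm_command, never from a script. Its argument "commands" is one flat list of numbers, 7 for each row, row after row: the shift along the tool's x, y, z in m, then the turn, a rotation vector about the tool's x, y, z in degrees, then the opening, from 0 (shut) to 1 (fully open). In form: [tx, ty, tz, rx, ry, rz, fingers, tx, ty, tz, rx, ry, rz, fingers, ...]. A call has 1 to 8 rows; each row is the pose to reach, as a shift and turn from the pose commanded when the call began, along the tool's axes at that moment; what a row does not reach only later rows make up. A row lasts 1/10 s, in which the tool goes at most 50 mm and 8.59 degrees, less where a joint would pass 70% of its speed; a pose out of reach is approached as far as the arm can. A call with a gripper value outside its range is refused whole. The fingers move at their own pace and stop on an object; "force" is the grip in N (left out, the last holds). Time passes only in rows, so rows that repeat a pose let the fingers close. It gives the time, the measured TCP pose, the force, the opening and the grip force at its end, in the units of the state.
- get_obs(): the state, without advancing time (a new reading comes with each control period).
- read_camera(name): name is "scene" or "side" or "wrist"; returns a dict with "img" (480x640x3 uint8, red, green, blue), "camera_matrix" (3x3 intrinsics, pixels), "pose" (4x4, takes a point from camera to world coordinates). Camera axes: x right, y down, z forward; pixel columns grow to the right and rows downward; lengths in m; the calibration is good to about 2 mm. A picture is of the moment at which its call begins. There is no depth.
- hand_in(): hands the job in; it is judged then, once.
The state is a dict: "t": time; "q": joint angles; "joint_vel": joint speeds; "joint_torque": joint torques, N m; "eef_pos": TCP position; "tool_rot": TCP orientation; "contact_force": force on the tool from outside, world axes, zero at the start; "torque": the same for the moment, N m; "gripper_width": opening from 0.0 (shut) to 1.0 (fully open); "grasp_force": force on a finger pad.
Only numpy, scipy, OpenCV 4.12 (cv2) and the standard library are available. Lean on these libraries where they do the work, as an engineer would, in place of code of your own. Each camera call takes 0.05 s, during which the arm holds its last target. There are 200 camera calls.

## Task

Get the little white bowl ready for gauging: with a fingertip push the banding wheel round by its spokes until the blue-knobbed spoke points straight at the gauge's steel post, then push the gauge's red arm round until the needle at its end hangs over the middle of the wheel. Leave the wheel and the arm standing so. Pick nothing up: the bowl stays upright in the middle of the wheel, and the cups, bottle, jar and tools stay where they are.

Things in the scene. Friction and masses are not known exactly. Their poses are not given: they have to be found in the camera images.
- station: fixed plywood board, 420 x 340 mm, 20 mm thick, lying on the table. Its origin is at table height under the axis of the banding wheel; its x axis (horizontal) points from the wheel axis to the gauge post, 180 mm away; z up. The board reaches from x -160 to +260 mm and y -170 to +170 mm. The wheel has a steel foot (60 mm radius, up to z 30 mm) on it.
- wheel (a joint): angle (rad) of the banding wheel about its upright axis, counter-clockwise from above; 0 (or any whole turn) when the blue-knobbed spoke points at the gauge post. It may be turned either way without limit, and starts anywhere. Friction of 0.12 N m keeps it where it is left (about 1.4 N at radius 85 mm).
- blue_knob (a point): centre of the blue ball knob, 114 mm from the wheel axis, 71 mm above the table. Four level round steel spokes, 12 mm thick, 90 degrees apart, centre line 71 mm above the table, stick out of the turntable, bare from radius 56 to 102 mm, each ending in a 24 mm ball knob: one blue, three white. Below them is free space down to the board outside the wheel's foot.
- wheel_axis (a point): point on the wheel axis at the turntable's top face, 80 mm above the table; the bowl stands here. The turntable is an aluminium disc of 56 mm radius, z 64 to 80 mm.
- gauge_arm (a joint): angle (rad) of the gauge's red swinging arm about the post's upright axis, counter-clockwise from above; 0 when its needle is over the wheel axis, limits -0.6 and 2.4; it starts swung away at 1.1 to 1.8 (over the board's -y side). Friction 0.07 N m keeps it where it is left (under 1 N at radius 90 mm).
- bar_mid (a point): point on the red arm's centre line, 90 mm from the post axis, 146 mm above the table. The arm is a level flat bar 12 mm wide and 14 mm high (z 139 to 153 mm), from the post out to 180 mm; a round red hub of 17 mm radius sits on the post (z 134 to 158 mm, the highest part).
- needle (a point): lower tip of the brass needle that hangs from the arm's end, 180 mm from the post axis, 121 mm above the table (11 mm above the bowl's rim)
- post (a point): top of the gauge's upright steel post (18 mm thick), 138 mm above the table, 180 mm from the wheel axis; foot of 34 mm radius up to z 32 mm
- bowl: loose small white bowl, 90 mm wide at the rim, 48 mm at the foot, 30 mm high, about 0.13 kg; origin at the centre of its underside; stands in the middle of the turntable and turns with it, rim 110 mm above the table
- cup_a: loose white funnel cup, 64 mm wide, 58 mm high, origin under its centre, on the board; bystander
- cup_b: loose terracotta funnel cup, same shape, on the board; bystander
- cup_c: loose white funnel cup, same shape, on the board; bystander
- bottle: loose clear bottle with a green cap, 60 mm wide, 170 mm high, on the table to the left; bystander
- jar: loose amber jar with a white lid, 70 mm wide, 85 mm high, on the table to the left; bystander
- brush: loose brush lying on the table to the right; bystander
- rib: loose flat wooden potter's rib, 125 x 50 x 8 mm, lying on the table to the far left; bystander
Mind the look-alikes: they are no part of the job. Leave any green look-alike of the bowl alone.

How it is judged:
By the outcome, as a careful person would: the job done as asked, in the order asked, and still so for the second after the job is handed in, with the robot touching nothing.
It also fails if it takes over 61 s, if anything falls off the work surface, if the arm or the gripper's body presses on something with over 40 N, if the wrist force passes 120 N, or if a joint passes its speed limit or range.

## Working session

There is one attempt and no reset: what is moved stays moved. The work goes in short steps, Python scripts to look and compute and a tool call to move; the robot and the scene stay as the last step left them, time stands still between calls to the robot, and variables do not carry over. Pictures are saved under pics/ and viewed, at most 10 in all, crops included, and the job is handed in when it is done.

Besides the shell and the picture viewer there is one more tool, called after ">>>" by a JSON object that holds its "op" and its "data". arm_command: Moves the arm, as the interface text tells. Its arguments: {"type":"object","properties":{"commands":{"type":"array","items":{"type":"number"}},"force":{"type":"number"}},"required":["commands"]}

```bash
mkdir -p pics; cat > h.py <<'E'
import numpy as np, cv2, json
from station import get_obs, read_camera
def ray(c,u,v):
    K=np.array(c["camera_matrix"]);P=np.array(c["pose"])
    d=P[:3,:3]@np.linalg.solve(K,[u,v,1.]);return P[:3,3],d
def onz(c,u,v,z):
    o,d=ray(c,u,v);return o+d*(z-o[2])/d[2]
def proj(c,p):
    K=np.array(c["camera_matrix"]);P=np.array(c["pose"])
    q=K@(P[:3,:3].T@(np.array(p)-P[:3,3]));return q[:2]/q[2]
def blobs(c,lo,hi,amin=25):
    h=cv2.cvtColor(c["img"],cv2.COLOR_RGB2HSV);m=cv2.inRange(h,np.array(lo),np.array(hi))
    n,l,s,ce=cv2.connectedComponentsWithStats(m)
    return [(s[i,4],*ce[i].round(1),*s[i,:4]) for i in range(1,n) if s[i,4]>=amin],m
def save(c,name): cv2.imwrite("pics/"+name,cv2.cvtColor(c["img"],cv2.COLOR_RGB2BGR))
E
python3 - <<'E'
from h import *
for n in ["scene","side"]:
    c=read_camera(n);save(c,n+"0.png");print(n,np.round(c["pose"],3).tolist())
    print("blue",blobs(c,(100,120,50),(130,255,255))[0]);print("red",blobs(c,(0,150,80),(8,255,255))[0],blobs(c,(172,150,80),(180,255,255))[0])
o=get_obs();print(o)
E
```

```text
scene [[0.176, 0.844, -0.506, 1.225], [0.984, -0.154, 0.086, -0.122], [-0.005, -0.513, -0.858, 1.245], [0.0, 0.0, 0.0, 1.0]]
blue [(np.int32(155), np.float64(318.5), np.float64(11.6), np.int32(314), np.int32(0), np.int32(8), np.int32(30)), (np.int32(1151), np.float64(344.7), np.float64(18.5), np.int32(327), np.int32(0), np.int32(40), np.int32(37)), (np.int32(262), np.float64(549.7), np.float64(11.0), np.int32(538), np.int32(0), np.int32(23), np.int32(29)), (np.int32(50), np.float64(306.7), np.float64(198.2), np.int32(303), np.int32(195), np.int32(8), np.int32(8)), (np.int32(1628), np.float64(567.0), np.float64(404.4), np.int32(531), np.int32(380), np.int32(90), np.int32(52)), (np.int32(62), np.float64(94.6), np.float64(478.1), np.int32(80), np.int32(476), np.int32(27), np.int32(4))]
red [(np.int32(33), np.float64(404.9), np.float64(5.1), np.int32(401), np.int32(2), np.int32(9), np.int32(7)), (np.int32(327), np.float64(398.8), np.float64(20.8), np.int32(379), np.int32(9), np.int32(38), np.int32(21)), (np.int32(2319), np.float64(541.9), np.float64(137.8), np.int32(486), np.int32(104), 
[... 1553 characters left out ...]
44,  0.02233239,  1.55631663, -0.01150878,
        1.10929878, -0.08313606]), 'joint_vel': array([ 3.56156754e-03, -1.33375789e-03,  6.56222898e-04, -1.84516190e-03,
        1.95930017e-03, -1.31890875e-03,  5.36235570e-05]), 'joint_torque': array([ 4.51936372e-03, -5.97758567e+01,  1.61392573e+00, -2.81954241e+01,
        1.29015886e-02,  5.02481824e-03, -1.47366740e-05]), 'eef_pos': array([ 0.27613743, -0.61536727,  0.23043992]), 'tool_rot': array([-7.74334795e-04,  9.77843391e-01,  2.09336226e-01, -2.18884392e-04]), 'contact_force': array([1.21679077, 0.65840382, 0.1433632 ]), 'torque': array([ 0.00653004,  0.03177099, -0.04703034]), 'grasp_force': 0.0, 'gripper_width': 1.001804390794099}
```

View pics/scene0.png

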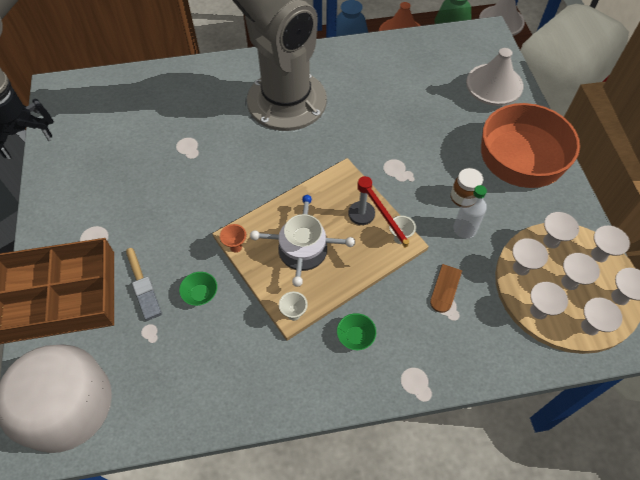

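View pics/side0.png

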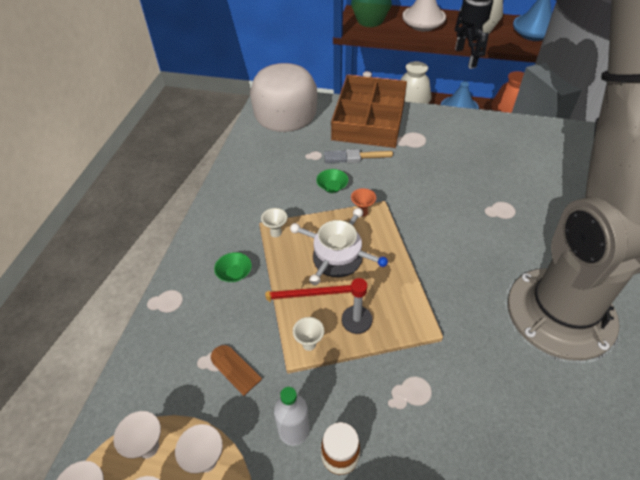

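The scene view shows the blue knob at (307,198), white knobs at (255,236), (350,242) and (298,281), the hub at (365,184), and the red bar's end at (406,242). In the side view the blue knob is at (382,261), the hub at (359,287) and the bar's end at (269,295).

```bash
cat >> h.py <<'E'
def tri(c1,a,c2,b):
    o1,d1=ray(c1,*a);o2,d2=ray(c2,*b)
    s=np.linalg.lstsq(np.c_[d1,-d2],o2-o1,rcond=None)[0];p,q=o1+s[0]*d1,o2+s[1]*d2
    return (p+q)/2,np.linalg.norm(p-q)
E
python3 - <<'E'
from h import *
s=read_camera("scene");d=read_camera("side")
pairs=dict(blue=((306.7,198.2),(382.3,261.3)),w1=((255,236),(357,213)),w2=((298,281.5),(295,228.5)),w3=((350.5,242),(315,279)),hub=((365,183),(359.5,286)),end=((406,242),(269,295)))
for k,(a,b) in pairs.items():
    p,e=tri(s,a,d,b);print(k,p.round(4),round(e,4))
    z=.071 if k[0] in'bw' else .146
    if k=='hub': z=.156
    print("  ",onz(s,*a,z)[:2].round(4),onz(d,*b,z)[:2].round(4))
# cups on board
for k,a,b in [("terr",(233,231),(364,196)),("cupW1",(293,299),(274,216)),("cupW2",(403,222),(308,325))]:
    print(k,onz(s,*a,.078)[:2].round(3),onz(d,*b,.078)[:2].round(3))
for n,c in(("s",s),("d",d)): cv2.imwrite(f"pics/crop_{n}.png",cv2.cvtColor(cv2.resize(c["img"][150:350,200:440],None,fx=3.3,fy=3,interpolation=2),cv2.COLOR_RGB2BGR))
E
```

```text
blue [ 0.4082 -0.0069  0.0726] 0.0039
   [ 0.4051 -0.0078] [ 0.4095 -0.0064]
w1 [ 0.4907 -0.1467  0.0687] 0.0019
   [ 0.4912 -0.1472] [ 0.4911 -0.1436]
w2 [ 0.629  -0.0654  0.0696] 0.0011
   [ 0.6292 -0.0658] [ 0.629  -0.0637]
w3 [0.5485 0.0729 0.0715] 0.0001
   [0.5482 0.073 ] [0.5486 0.0725]
hub [0.4427 0.1265 0.1506] 0.0007
   [0.4462 0.1251] [0.4426 0.1306]
end [0.6148 0.1814 0.1473] 0.0015
   [0.6134 0.1813] [0.6156 0.1812]
terr [ 0.472 -0.197] [ 0.483 -0.199]
cupW1 [ 0.674 -0.084] [ 0.688 -0.087]
cupW2 [0.52  0.207] [0.536 0.193]
```

View pics/crop_s.png

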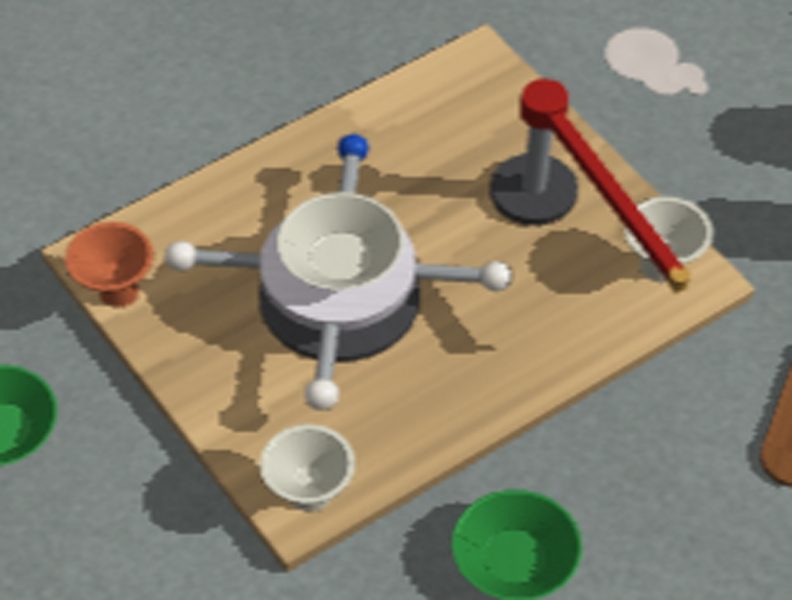

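```bash
cat >> h.py <<'E'
from scipy.spatial.transform import Rotation as R
A=np.array([.519,-.0365]);ang=np.radians(-65.2)
U=np.array([np.cos(ang),np.sin(ang)]);N=np.array([-U[1],U[0]])
def sh(pts):  # (r,s,z) board coords: r away from post, s ccw normal
    o=get_obs();q=o["tool_rot"];M=R.from_quat([q[1],q[2],q[3],q[0]]).as_matrix()
    for r,s,z in pts:
        w=np.r_[A+r*U+s*N,z];print((r,s,z),w.round(3),(M.T@(w-o["eef_pos"])).round(3))
E
python3 - <<'E'
from h import *
sh([(.02,.083,.23),(.02,.083,.058)])
E
```

```text
(0.02, 0.083, 0.23) [ 0.603 -0.02   0.23 ] [ 0.542 -0.41   0.001]
(0.02, 0.083, 0.058) [ 0.603 -0.02   0.058] [ 0.542 -0.41   0.173]
```

>>> {"op": "arm_command", "data": {"commands": [0.542,-0.41,0,0,0,0,0,0.542,-0.41,0,0,0,0,0,0.542,-0.41,0,0,0,0,0,0.542,-0.41,0,0,0,0,0,0.542,-0.41,0,0,0,0,0,0.542,-0.41,0,0,0,0,0,0.542,-0.41,0,0,0,0,0,0.542,-0.41,0,0,0,0,0]}}

```text
t: 1.0
eef_pos: [0.4692, -0.2633, 0.2314]
tool_rot: [0.0, 0.978, 0.209, 0.0]
contact_force: [1.5, -1.2, 0.4]
gripper_width: -0.003
grasp_force: 0.0
```

```bash
python3 - <<'E'
from h import *
sh([(.02,.083,.15)])
E
```

```text
(0.02, 0.083, 0.15) [ 0.603 -0.02   0.15 ] [ 0.221 -0.167  0.081]
```

>>> {"op": "arm_command", "data": {"commands": [0.22,-0.167,0.03,0,0,0,0,0.22,-0.167,0.03,0,0,0,0,0.22,-0.167,0.03,0,0,0,0,0.22,-0.167,0.03,0,0,0,0,0.22,-0.167,0.03,0,0,0,0,0.22,-0.167,0.03,0,0,0,0,0.22,-0.167,0.03,0,0,0,0,0.22,-0.167,0.03,0,0,0,0]}}

```text
t: 1.8
eef_pos: [0.6008, -0.0224, 0.2009]
tool_rot: [0.0, 0.978, 0.21, -0.001]
contact_force: [0.5, 0.1, -0.1]
gripper_width: -0.003
grasp_force: 0.0
```

```bash
python3 - <<'E'
from h import *
sh([(.02,.083,.06)])
c=read_camera("wrist");save(c,"w1.png")
print(np.round(c["pose"],3).tolist(),proj(c,[*A,.08]),blobs(c,(100,120,50),(130,255,255))[0])
E
```

```text
(0.02, 0.083, 0.06) [ 0.603 -0.02   0.06 ] [ 0.003 -0.002  0.141]
[[0.41, -0.873, -0.263, 0.668], [-0.912, -0.393, -0.118, 0.008], [-0.001, 0.288, -0.958, 0.343], [0.0, 0.0, 0.0, 1.0]] [292.25990947 318.51955118] [(np.int32(52), np.float64(213.8), np.float64(390.3), np.int32(210), np.int32(385), np.int32(8), np.int32(12))]
```

View pics/w1.png

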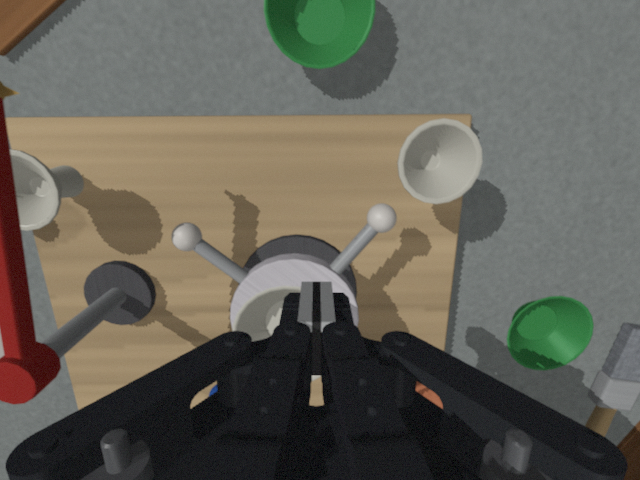

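The wrist view shows the fingertip between the spokes of white knobs (381,217) and (187,236), with the needle arm well off to the left. Going down.

>>> {"op": "arm_command", "data": {"commands": [0.003,-0.003,0.05,0,0,0,0,0.003,-0.003,0.1,0,0,0,0,0.003,-0.003,0.143,0,0,0,0,0.003,-0.003,0.143,0,0,0,0]}}

```text
t: 2.25
eef_pos: [0.5972, -0.0213, 0.0529]
tool_rot: [-0.0, 0.978, 0.208, -0.006]
contact_force: [-0.8, -0.5, -0.6]
gripper_width: 0.002
grasp_force: 0.0
```

```bash
python3 - <<'E'
from h import *
c,s=np.cos,np.sin
sh([(.083*c(a),.083*s(a),.058) for a in np.radians([76,70,64,58,52,46,40,34,28,22,17,12])])
E
```

```text
(np.float64(0.02007951733477242), np.float64(0.08053454528090771), 0.058) [ 0.601 -0.021  0.058] [ 0.003  0.001 -0.005]
(np.float64(0.028387671896030513), np.float64(0.07799448752523039), 0.058) [ 0.602 -0.03   0.058] [ 0.001  0.009 -0.005]
(np.float64(0.03638480518349343), np.float64(0.07459990584283087), 0.058) [ 0.602 -0.038  0.058] [-0.003  0.017 -0.005]
(np.float64(0.04398329893135601), np.float64(0.07038799198098336), 0.058) [ 0.601 -0.047  0.058] [-0.007  0.025 -0.005]
(np.float64(0.05109990245202964), np.float64(0.06540489254935793), 0.058) [ 0.6   -0.055  0.058] [-0.012  0.032 -0.005]
(np.float64(0.05765664474809677), np.float64(0.05970520342810804), 0.058) [ 0.597 -0.064  0.058] [-0.017  0.039 -0.005]
(np.float64(0.06358168877887518), np.float64(0.05335137160398276), 0.058) [ 0.594 -0.072  0.058] [-0.023  0.045 -0.005]
(np.float64(0.06881011852206846), np.float64(0.046413010988072), 0.058) [ 0.59  -0.079  0.058] [-0.03   0.05  -0.005]
(np.float64(0.07328465020729094), np.float64(0.03896613971122894), 0.058) [ 0.585 -0.087  0.058] [-0.038  0.055 -0.005]
(np.float64(0.07695625992904336), np.float64(0.0310923472535207), 0.058) [ 0.58  -0.093  0.058] [-0.046  0.059 -0.005]
(np.float64(0.07937329474493195), np.float64(0.02426685149198715), 0.058) [ 0.574 -0.098  0.058] [-0.052  0.061 -0.005]
(np.float64(0.08118625086090588), np.float64(0.017256670337874026), 0.058) [ 0.569 -0.103  0.058] [-0.059  0.063 -0.005]
```

>>> {"op": "arm_command", "data": {"commands": [0.001,0.009,-0.003,0,0,0,0,-0.003,0.017,-0.003,0,0,0,0,-0.007,0.025,-0.003,0,0,0,0,-0.012,0.032,-0.003,0,0,0,0,-0.017,0.039,-0.003,0,0,0,0,-0.023,0.045,-0.003,0,0,0,0,-0.03,0.05,-0.003,0,0,0,0,-0.03,0.05,-0.003,0,0,0,0]}}

```text
t: 3.05
eef_pos: [0.5945, -0.0787, 0.0611]
tool_rot: [0.0, 0.978, 0.208, -0.001]
contact_force: [-0.5, -0.6, 0.9]
gripper_width: 0.003
grasp_force: 0.0
```

```bash
cat >> h.py <<'E'
def blue():
    s=read_camera("scene");d=read_camera("side")
    f=lambda c,x0,x1,y0,y1:[b[1:3] for b in blobs(c,(100,120,50),(130,255,255),12)[0] if x0<b[1]<x1 and y0<b[2]<y1]
    a,b=f(s,230,400,150,300),f(d,270,430,180,330);print(a,b)
    ps=[onz(c,*p[0],.071)[:2] for c,p in((s,a),(d,b)) if p]
    for p in ps+[np.mean(ps,0)]:
        v=p-A;print(p.round(4),"r",np.hypot(*v).round(4),"wheel deg",np.degrees(np.arctan2(v@-N,v@-U)).round(2))
    return s,d
E
python3 - <<'E'
from h import *
o=get_obs();print(o["eef_pos"],o["tool_rot"].round(3),o["contact_force"].round(1))
blue()
c,s=np.cos,np.sin
sh([(.083*c(a),.083*s(a),.058) for a in np.radians([28,22,17,12])])
E
```

```text
[ 0.59445523 -0.07874445  0.06107604] [ 0.     0.978  0.208 -0.001] [-0.5 -0.6  0.9]
[(np.float64(326.6), np.float64(203.7))] [(np.float64(368.6), np.float64(275.2))]
[0.4302 0.0377] r 0.1157 wheel deg 25.33
[0.434  0.0385] r 0.1133 wheel deg 23.79
[0.4321 0.0381] r 0.1145 wheel deg 24.57
(np.float64(0.07328465020729094), np.float64(0.03896613971122894), 0.058) [ 0.585 -0.087  0.058] [-0.013  0.005  0.003]
(np.float64(0.07695625992904336), np.float64(0.0310923472535207), 0.058) [ 0.58  -0.093  0.058] [-0.021  0.008  0.003]
(np.float64(0.07937329474493195), np.float64(0.02426685149198715), 0.058) [ 0.574 -0.098  0.058] [-0.027  0.011  0.003]
(np.float64(0.08118625086090588), np.float64(0.017256670337874026), 0.058) [ 0.569 -0.103  0.058] [-0.034  0.013  0.003]
```

>>> {"op": "arm_command", "data": {"commands": [-0.006,0.003,0.003,0,0,0,0,-0.013,0.005,0.003,0,0,0,0,-0.019,0.008,0.003,0,0,0,0,-0.024,0.01,0.003,0,0,0,0,-0.028,0.011,0.003,0,0,0,0,-0.028,0.011,0.003,0,0,0,0,-0.028,0.011,0.003,0,0,0,0]}}

```text
t: 3.85
eef_pos: [0.5741, -0.0986, 0.0582]
tool_rot: [0.0, 0.978, 0.209, -0.0]
contact_force: [-0.3, 0.2, 0.3]
gripper_width: -0.005
grasp_force: 0.0
```

```bash
python3 - <<'E'
from h import *
o=get_obs();print(o["eef_pos"],o["contact_force"].round(1))
s,d=blue()
sh([(.0812,.017,.058)])
w=read_camera("wrist")
im=np.vstack([np.hstack([cv2.resize(s["img"][160:300,220:420],(400,280),interpolation=2),cv2.resize(d["img"][190:330,250:450],(400,280),interpolation=2)]),np.zeros((300,800,3),np.uint8)])
im[280:580,:400]=cv2.resize(w["img"],(400,300))
save(dict(img=im),"m2.png")
E
```

```text
[ 0.57414672 -0.09860086  0.05823812] [-0.3  0.2  0.3]
[(np.float64(338.5), np.float64(212.3))] []
[0.4604 0.0615] r 0.1142 wheel deg 6.07
[0.4604 0.0615] r 0.1142 wheel deg 6.07
(0.0812, 0.017, 0.058) [ 0.568 -0.103  0.058] [-0.007  0.002  0.   ]
```

View pics/m2.png

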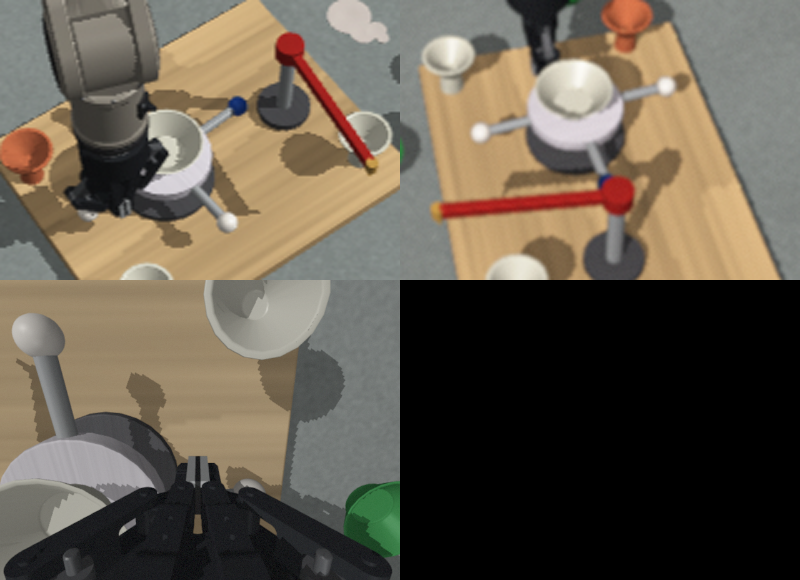

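The composite shows the blue spoke nearly at the post, with its knob partly hidden behind the hub in the side view. The bowl is still centred. Finishing this push, then lifting for a clear look.

>>> {"op": "arm_command", "data": {"commands": [-0.003,0.001,0,0,0,0,0,-0.006,0.002,0,0,0,0,0,-0.006,0.002,0,0,0,0,0,-0.006,0.002,0,0,0,0,0,0.02,0.002,0,0,0,0,0,0.02,0.002,-0.05,0,0,0,0,0.06,-0.04,-0.1,0,0,0,0,0.1,-0.08,-0.14,0,0,0,0]}}

```text
t: 4.8
eef_pos: [0.6205, -0.0198, 0.1724]
tool_rot: [0.001, 0.978, 0.207, -0.0]
contact_force: [1.6, 0.8, 0.4]
gripper_width: -0.001
grasp_force: 0.0
```

```bash
python3 - <<'E'
from h import *
o=get_obs();print(o["eef_pos"])
s,d=blue()
for n,c in(("s",s),("d",d)):
    # white knobs near predicted places
    for k,(r,t) in dict(w2=(.114,0),w1=(0,-.114),w3=(0,.114)).items():
        p=proj(c,[*(A+r*U+t*N),.071]);x,y=p.round().astype(int)
        g=cv2.cvtColor(c["img"],cv2.COLOR_RGB2HSV)[y-12:y+13,x-12:x+13]
        m=cv2.inRange(g,np.array((0,0,165)),np.array((180,60,255)));nn,l,st,ce=cv2.connectedComponentsWithStats(m)
        for i in range(1,nn):
            if st[i,4]>15:
                q=ce[i]+[x-12,y-12];w=onz(c,*q,.071)[:2]-A
                print(n,k,st[i,4],q.round(1),"r,s",(w@U).round(4),(w@N).round(4))
    for b in blobs(c,(0,150,80),(8,255,255))[0]: print(n,"red",[float(x) for x in b])
for n,c,(x,y) in(("s",s,(220,150)),("d",d,(250,180))): save(dict(img=cv2.resize(c["img"][y:y+150,x:x+200],(800,600),interpolation=2)),f"z_{n}.png")
E
```

```text
[ 0.62053718 -0.01979814  0.1723674 ]
[(np.float64(340.7), np.float64(213.6))] [(np.float64(349.0), np.float64(280.4))]
[0.4651 0.0661] r 0.1159 wheel deg 2.92
[0.4742 0.0612] r 0.1075 wheel deg -0.14
[0.4696 0.0636] r 0.1116 wheel deg 1.45
s w2 52 [265.8 259.8] r,s 0.1026 -0.002
s w1 73 [278.3 208. ] r,s -0.0004 -0.1071
s w3 73 [330.8 270.2] r,s -0.005 0.1069
s red [371.0, 399.4, 19.1, 379.0, 2.0, 38.0, 28.0]
s red [2530.0, 541.4, 135.4, 488.0, 104.0, 90.0, 70.0]
s red [136.0, 546.6, 179.2, 531.0, 173.0, 29.0, 14.0]
s red [455.0, 379.1, 203.6, 358.0, 176.0, 49.0, 65.0]
s red [135.0, 237.6, 234.0, 231.0, 226.0, 14.0, 19.0]
d w2 119 [328.2 215. ] r,s 0.0955 0.0005
d w1 98 [382.  234.9] r,s 0.0027 -0.1093
d w3 113 [291.6 253. ] r,s -0.0019 0.1099
d red [33.0, 447.6, 32.3, 439.0, 29.0, 17.0, 9.0]
d red [367.0, 505.6, 94.9, 491.0, 73.0, 32.0, 39.0]
d red [63.0, 355.4, 198.2, 351.0, 191.0, 11.0, 14.0]
d red [80.0, 366.2, 205.8, 359.0, 195.0, 17.0, 20.0]
d red [855.0, 324.4, 290.3, 270.0, 278.0, 97.0, 21.0]
```

View pics/z_s.png

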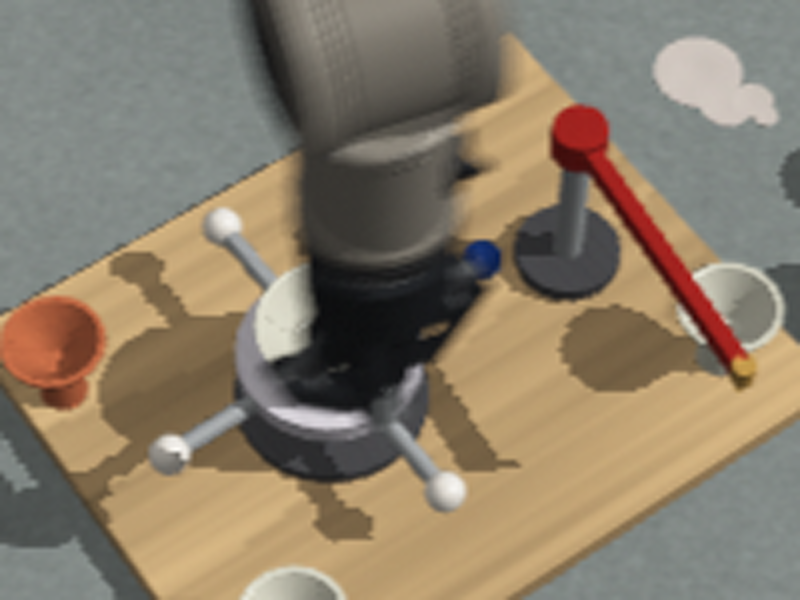

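View pics/z_d.png

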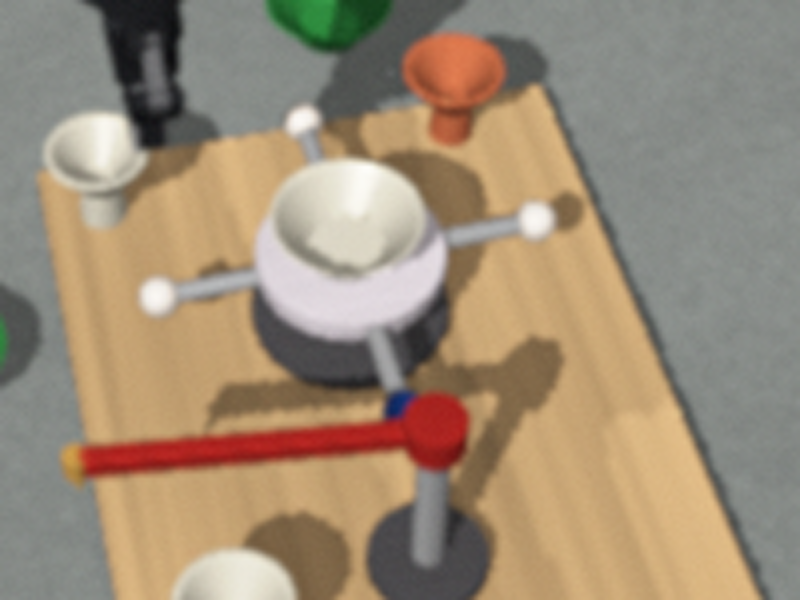

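The views show all four knobs: scene crop w1 (222,223), w3 (446,491), w2 (170,454), blue (484,258). Side crop w1 (537,220), w3 (157,297), w2 (303,121). I'll compare each camera's spoke direction with its own axis-to-post direction.

```bash
cat >> h.py <<'E'
def an(v): return np.degrees(np.arctan2(v[1],v[0]))
E
python3 - <<'E'
from h import *
s=read_camera("scene");d=read_camera("side")
P=dict(s=dict(b=(484,258),w1=(222,223),w2=(170,454),w3=(446,491),hub=(581,127),foot=(568,250)),
 d=dict(w1=(537,220),w2=(303,121),w3=(157,297),hub=(438,418),foot=(430,553)))
O=dict(s=(220,150),d=(250,180));C=dict(s=s,d=d);Z=dict(hub=.158,foot=.032)
for n in"sd":
    w={k:onz(C[n],p[0]/4+O[n][0],p[1]/4+O[n][1],Z.get(k,.071))[:2] for k,p in P[n].items()}
    print(n,{k:v.round(4).tolist() for k,v in w.items()})
    ax=(w["w1"]+w["w3"])/2
    print("axis",ax.round(4),"spokedir w1w3",an(w["w3"]-w["w1"])+90,"w2",an(ax-w["w2"]),"hub",an(w["hub"]-ax),np.hypot(*(w["hub"]-ax)),"foot",an(w["foot"]-ax),np.hypot(*(w["foot"]-ax)))
    if "b" in w: print("w2-b",an(w["b"]-w["w2"]))
for a,b in(("hub",.158),("foot",.032)):
    f=lambda n:(P[n][a][0]/4+O[n][0],P[n][a][1]/4+O[n][1]);print(a,tri(s,f("s"),d,f("d")))
E
```

```text
s {'b': [0.4678, 0.0663], 'w1': [0.4136, -0.087], 'w2': [0.5685, -0.1392], 'w3': [0.6208, 0.0133], 'hub': [0.4442, 0.126], 'foot': [0.4462, 0.1258]}
axis [ 0.5172 -0.0368] spokedir w1w3 115.84759070581926 w2 116.61095789376856 hub 114.14449337475756 0.17845518253088508 foot 113.58842347073576 0.17739964759792193
w2-b 116.10907077020113
d {'w1': [0.4157, -0.0856], 'w2': [0.5688, -0.1376], 'w3': [0.6224, 0.016], 'hub': [0.443, 0.1284], 'foot': [0.4422, 0.1289]}
axis [ 0.5191 -0.0348] spokedir w1w3 116.18712189820045 w2 115.79936121435759 hub 114.98080477479887 0.18010073297748416 foot 115.14164969867932 0.18081398053422898
hub (array([0.44296242, 0.12666869, 0.15584264]), np.float64(0.0006094276488165898))
foot (array([0.44285349, 0.12644527, 0.02739589]), np.float64(0.000894374298139035))
```

Spoke direction is about 116.1° and the post about 114.6°, so the wheel is still about +1.5° off. One more 2 mm nudge.

```bash
python3 - <<'E'
from h import *
sh([(.081,.045,.1),(.081,.045,.058),(.081,.016,.058)])
E
```

```text
(0.081, 0.045, 0.1) [ 0.594 -0.091  0.1  ] [-0.055  0.056  0.072]
(0.081, 0.045, 0.058) [ 0.594 -0.091  0.058] [-0.055  0.056  0.114]
(0.081, 0.016, 0.058) [ 0.568 -0.103  0.058] [-0.084  0.056  0.114]
```

>>> {"op": "arm_command", "data": {"commands": [-0.03,0.03,0.03,0,0,0,0,-0.055,0.056,0.07,0,0,0,0,-0.055,0.056,0.114,0,0,0,0,-0.055,0.056,0.114,0,0,0,0,-0.07,0.056,0.114,0,0,0,0,-0.078,0.056,0.114,0,0,0,0,-0.078,0.056,0.114,0,0,0,0]}}

```text
t: 5.7
eef_pos: [0.5716, -0.1021, 0.0581]
tool_rot: [0.0, 0.978, 0.209, 0.0]
contact_force: [1.0, -0.5, -0.5]
gripper_width: -0.002
grasp_force: 0.0
```

```bash
python3 - <<'E'
from h import *
sh([(.0814,.0159,.058)])
E
```

```text
(0.0814, 0.0159, 0.058) [ 0.568 -0.104  0.058] [-0.004 -0.     0.   ]
```

>>> {"op": "arm_command", "data": {"commands": [-0.004,0,0,0,0,0,0,-0.004,0,0,0,0,0,0,-0.004,0,0,0,0,0,0,0.02,0,0,0,0,0,0,0.02,0,-0.05,0,0,0,0,0.02,0,-0.1,0,0,0,0,0.02,0,-0.15,0,0,0,0,0.02,0,-0.175,0,0,0,0]}}

```text
t: 6.5
eef_pos: [0.5923, -0.0931, 0.2369]
tool_rot: [0.001, 0.978, 0.21, 0.003]
contact_force: [0.5, -0.5, -0.9]
gripper_width: 0.001
grasp_force: 0.0
```

```bash
python3 - <<'E'
from h import *
sh([(-.205,.094,.23)])
E
```

```text
(-0.205, 0.094, 0.23) [0.518 0.189 0.23 ] [ 0.048 -0.288  0.006]
```

>>> {"op": "arm_command", "data": {"commands": [0.05,-0.288,0,0,0,0,0,0.05,-0.288,0,0,0,0,0,0.05,-0.288,0,0,0,0,0,0.05,-0.288,0,0,0,0,0,0.05,-0.288,0,0,0,0,0,0.05,-0.288,0,0,0,0,0,0.05,-0.288,0,0,0,0,0,0.05,-0.288,0,0,0,0,0]}}

```text
t: 7.3
eef_pos: [0.5175, 0.1912, 0.232]
tool_rot: [0.0, 0.978, 0.211, -0.0]
contact_force: [-0.1, -0.4, 0.8]
gripper_width: 0.007
grasp_force: 0.0
```

```bash
python3 - <<'E'
from h import *
sh([(-.205,.094,.132)])
s=read_camera("scene");d=read_camera("side");w=read_camera("wrist")
P=blobs(s,(100,120,50),(130,255,255),12)[0];print([b[:3] for b in P if 230<b[1]<400 and 150<b[2]<300])
im=np.zeros((600,800,3),np.uint8)
im[:300,:400]=cv2.resize(s["img"][150:300,220:420],(400,300),interpolation=2);im[:300,400:]=cv2.resize(d["img"][180:330,250:450],(400,300),interpolation=2)
im[300:,:400]=cv2.resize(w["img"],(400,300));save(dict(img=im),"m3.png")
E
```

```text
(-0.205, 0.094, 0.132) [0.518 0.189 0.132] [-0.     0.002  0.1  ]
[(np.int32(53), np.float64(340.6), np.float64(214.4))]
```

View pics/m3.png

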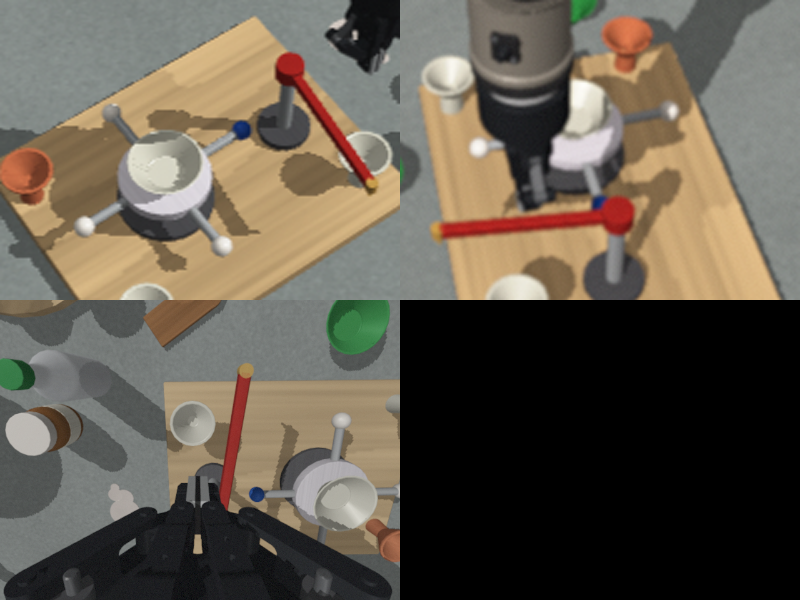

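The wrist view has the finger just left of (behind) the red bar, and the blue spoke level with the board's edge. Going down beside the bar.

>>> {"op": "arm_command", "data": {"commands": [0,0.002,0.05,0,0,0,0,0,0.002,0.1,0,0,0,0,0,0.002,0.1,0,0,0,0]}}

```text
t: 7.75
eef_pos: [0.5149, 0.1841, 0.1262]
tool_rot: [0.001, 0.978, 0.208, -0.006]
contact_force: [-1.5, -0.8, -0.1]
gripper_width: 0.001
grasp_force: 0.0
```

```bash
python3 - <<'E'
from h import *
sh([(-.18+.092*np.cos(a),.092*np.sin(a),.132) for a in np.radians([100,92,84,76,68,60,52,44,36,28,20,15,10.7])])
E
```

```text
(np.float64(-0.1959756323453576), np.float64(0.09060231327712313), 0.132) [0.519 0.179 0.132] [ 0.002  0.006 -0.006]
(np.float64(-0.1832107536966301), np.float64(0.09194395608575681), 0.132) [0.526 0.168 0.132] [ 0.003  0.019 -0.006]
(np.float64(-0.17038338137937586), np.float64(0.09149601437388113), 0.132) [0.531 0.157 0.132] [ 0.003  0.032 -0.006]
(np.float64(-0.15774318560483058), np.float64(0.08926720681739167), 0.132) [0.534 0.144 0.132] [ 0.001  0.044 -0.006]
(np.float64(-0.1455361934057361), np.float64(0.08530091462014444), 0.132) [0.535 0.131 0.132] [-0.003  0.056 -0.006]
(np.float64(-0.13399999999999998), np.float64(0.07967433714816835), 0.132) [0.535 0.119 0.132] [-0.008  0.068 -0.006]
(np.float64(-0.12335914427003944), np.float64(0.07249698933181842), 0.132) [0.533 0.106 0.132] [-0.015  0.079 -0.006]
(np.float64(-0.11382073836884408), np.float64(0.06390857008222775), 0.132) [0.529 0.094 0.132] [-0.024  0.088 -0.006]
(np.float64(-0.10557043651750483), np.float64(0.05407624321090753), 0.132) [0.524 0.082 0.132] [-0.034  0.097 -0.005]
(np.float64(-0.09876882145697871), np.float64(0.04319138377630195), 0.132) [0.517 0.071 0.132] [-0.044  0.104 -0.005]
(np.float64(-0.09354827888769641), np.float64(0.03146585318596152), 0.132) [0.508 0.062 0.132] [-0.056  0.109 -0.005]
(np.float64(-0.09113482398140571), np.float64(0.02381135214943191), 0.132) [0.502 0.056 0.132] [-0.064  0.112 -0.005]
(np.float64(-0.0895996227179874), np.float64(0.0170813286154731), 0.132) [0.497 0.052 0.132] [-0.07   0.113 -0.005]
```

>>> {"op": "arm_command", "data": {"commands": [0,0.012,0,0,0,0,0,0,0.022,0,0,0,0,0,-0.001,0.034,0,0,0,0,0,-0.003,0.046,0,0,0,0,0,-0.007,0.058,0,0,0,0,0,-0.012,0.07,0,0,0,0,0,-0.019,0.081,0,0,0,0,0,-0.019,0.081,0,0,0,0,0]}}

```text
t: 8.55
eef_pos: [0.5343, 0.1033, 0.1317]
tool_rot: [0.001, 0.978, 0.208, -0.0]
contact_force: [-0.6, 0.4, -0.3]
gripper_width: 0.002
grasp_force: 0.0
```

```bash
cat >> h.py <<'E'
def bar():
    for n in("scene","side"):
        c=read_camera(n);m=blobs(c,(0,150,80),(8,255,255))[1]
        b=[proj(c,[.518,.05,.15])][0]
        bb=[x for x in blobs(c,(0,150,80),(8,255,255),150)[0] if np.hypot(x[1]-proj(c,[.47,.1,.15])[0],x[2]-proj(c,[.47,.1,.15])[1])<70]
        print(n,[tuple(map(float,x)) for x in bb])
        g=blobs(c,(16,150,120),(30,255,255),6)[0]
        print("  gold",[(float(x[1]),float(x[2]),onz(c,x[1],x[2],.146)[:2].round(4).tolist()) for x in g if np.hypot(*(onz(c,x[1],x[2],.146)[:2]-[.443,.1265]))<.22])
E
python3 - <<'E'
from h import *
o=get_obs();print(o["eef_pos"],o["contact_force"].round(1));bar()
sh([(-.18+.092*np.cos(a),.092*np.sin(a),.132) for a in np.radians([44,36,28,20,15,12])])
E
```

```text
[0.53431989 0.10329457 0.13173433] [-0.6  0.4 -0.3]
scene []
  gold [(344.4, 246.7, [0.6009, 0.0449])]
side [(443.0, 350.1, 281.8, 325.0, 264.0, 42.0, 33.0)]
  gold [(290.3, 243.0, [0.608, 0.0424])]
(np.float64(-0.11382073836884408), np.float64(0.06390857008222775), 0.132) [0.529 0.094 0.132] [-0.01   0.009 -0.   ]
(np.float64(-0.10557043651750483), np.float64(0.05407624321090753), 0.132) [0.524 0.082 0.132] [-0.019  0.017 -0.   ]
(np.float64(-0.09876882145697871), np.float64(0.04319138377630195), 0.132) [0.517 0.071 0.132] [-0.03   0.024 -0.   ]
(np.float64(-0.09354827888769641), np.float64(0.03146585318596152), 0.132) [0.508 0.062 0.132] [-0.042  0.03  -0.   ]
(np.float64(-0.09113482398140571), np.float64(0.02381135214943191), 0.132) [0.502 0.056 0.132] [-0.05   0.032 -0.   ]
(np.float64(-0.09001042073248987), np.float64(0.019127875555233858), 0.132) [0.499 0.053 0.132] [-0.054  0.033 -0.   ]
```

>>> {"op": "arm_command", "data": {"commands": [-0.01,0.009,0,0,0,0,0,-0.019,0.017,0,0,0,0,0,-0.03,0.024,0,0,0,0,0,-0.038,0.028,0,0,0,0,0,-0.045,0.031,0,0,0,0,0,-0.05,0.032,0,0,0,0,0,-0.05,0.032,0,0,0,0,0,-0.05,0.032,0,0,0,0,0]}}

```text
t: 9.45
eef_pos: [0.5021, 0.0568, 0.132]
tool_rot: [0.0, 0.978, 0.209, 0.0]
contact_force: [-0.2, 0.3, -0.4]
gripper_width: -0.003
grasp_force: 0.0
```

```bash
python3 - <<'E'
from h import *
o=get_obs();print(o["eef_pos"],o["contact_force"].round(1));bar()
sh([(-.09,.017,.132)])
E
```

```text
[0.50209017 0.05676668 0.13198799] [-0.2  0.3 -0.4]
scene []
  gold [(304.2, 223.8, [0.5259, -0.0324])]
side [(384.0, 356.3, 280.4, 345.0, 257.0, 23.0, 40.0)]
  gold []
(-0.09, 0.017, 0.132) [0.497 0.052 0.132] [-0.007  0.002 -0.   ]
```

>>> {"op": "arm_command", "data": {"commands": [-0.002,0.001,0,0,0,0,0,-0.004,0.001,0,0,0,0,0,-0.004,0.001,0,0,0,0,0,-0.004,0.001,0,0,0,0,0]}}

```text
t: 9.95
eef_pos: [0.4987, 0.0541, 0.1319]
tool_rot: [0.0, 0.978, 0.209, -0.0]
contact_force: [-0.3, -0.3, -0.3]
gripper_width: -0.002
grasp_force: 0.0
```

```bash
python3 - <<'E'
from h import *
o=get_obs();print(o["eef_pos"],o["contact_force"].round(1));bar()
s=read_camera("scene");d=read_camera("side")
for n,c,q in(("s",s,(.5178,-.0365)),("d",d,(.519,-.035))): print(n,"axis at bar height",proj(c,[*q,.153]),"needle tip",proj(c,[*q,.121]))
im=np.zeros((600,800,3),np.uint8)
im[:,:400]=cv2.resize(s["img"][165:285,255:335],(400,600),interpolation=2);im[:,400:]=cv2.resize(d["img"][195:315,295:375],(400,600),interpolation=2)
save(dict(img=im),"m4.png")
E
```

```text
[0.4986873  0.05411091 0.13185821] [-0.3 -0.3 -0.3]
scene [(151.0, 314.2, 215.4, 303.0, 208.0, 24.0, 17.0)]
  gold [(302.5, 222.5, [0.5218, -0.0356])]
side [(386.0, 356.4, 280.2, 346.0, 256.0, 22.0, 41.0)]
  gold []
s axis at bar height [301.73160765 219.40984868] needle tip [302.1195223  227.00493193]
d axis at bar height [337.69009188 220.85113676] needle tip [337.59170713 230.36037777]
```

View pics/m4.png

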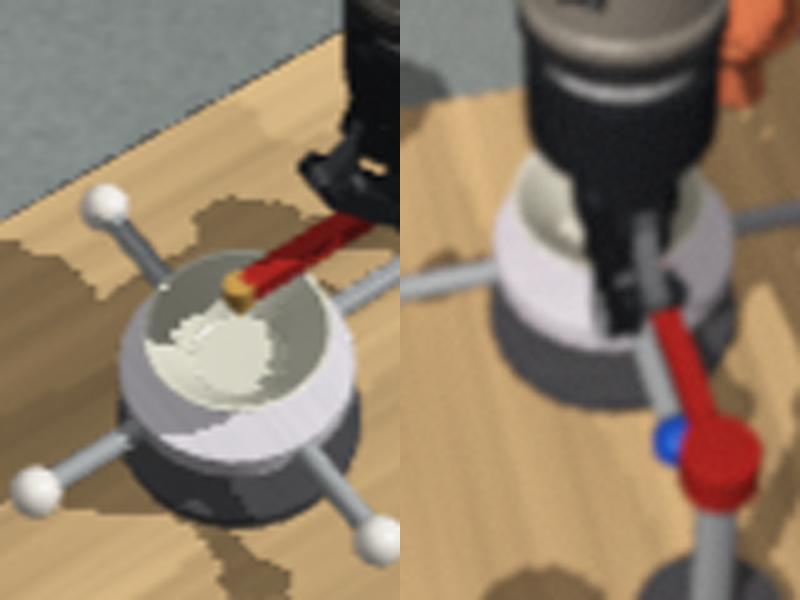

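The scene crop shows the brass end at (240,292) over the bowl, a touch short of the middle (about 1.6° left). Last 2.5 mm nudge, then back off and clear out.

>>> {"op": "arm_command", "data": {"commands": [-0.0015,0,0,0,0,0,0,-0.0025,0,0,0,0,0,0,-0.0025,0,0,0,0,0,0,-0.0025,0,0,0,0,0,0,0.025,0,0,0,0,0,0,0.03,0,-0.04,0,0,0,0,0.03,0,-0.08,0,0,0,0,0.03,0,-0.12,0,0,0,0]}}

```text
t: 10.95
eef_pos: [0.5258, 0.0667, 0.2529]
tool_rot: [-0.0, 0.978, 0.21, -0.001]
contact_force: [0.6, 0.2, -0.1]
gripper_width: 0.0
grasp_force: 0.0
```

>>> {"op": "arm_command", "data": {"commands": [0.05,0,0,0,0,0,0,0.05,0.04,0,0,0,0,0,0,0.48,0,0,0,0,0,-0.1,0.48,0,0,0,0,0,-0.2,0.48,0,0,0,0,0,-0.2,0.48,0,0,0,0,0,-0.2,0.48,0,0,0,0,0,-0.2,0.48,0,0,0,0,0]}}

```text
t: 11.75
eef_pos: [0.5736, -0.2462, 0.2518]
tool_rot: [-0.0, 0.978, 0.209, -0.0]
contact_force: [0.5, 0.6, -0.1]
gripper_width: -0.0
grasp_force: 0.0
```

>>> {"op": "arm_command", "data": {"commands": [0,0.25,0,0,0,0,0,0,0.25,0,0,0,0,0,0,0.25,0,0,0,0,0,0,0.25,0,0,0,0,0,0,0.25,0,0,0,0,0,0,0.25,0,0,0,0,0]}}

```text
t: 12.35
eef_pos: [0.6752, -0.48, 0.2472]
tool_rot: [0.0, 0.979, 0.206, -0.002]
contact_force: [-1.3, 0.2, -1.0]
gripper_width: 0.001
grasp_force: 0.0
```

```bash
python3 - <<'E'
from h import *
print(get_obs()["eef_pos"]);bar();s,d=blue()
im=np.zeros((600,800,3),np.uint8)
im[:,:400]=cv2.resize(s["img"][165:290,255:375][:,:],(400,417),interpolation=2)[:0].reshape(0,400,3) if 0 else 0
a=cv2.resize(s["img"][170:290,250:380],(390,360),interpolation=2);b=cv2.resize(d["img"][200:330,280:410],(390,390),interpolation=2)
im[:360,:390]=a;im[:390,400:790]=b;save(dict(img=im[:400]),"m5.png")
E
```

```text
[ 0.67523925 -0.47998531  0.24724539]
scene [(591.0, 340.5, 198.1, 302.0, 176.0, 70.0, 47.0)]
  gold [(301.1, 220.8, [0.5167, -0.038])]
side [(537.0, 352.7, 268.8, 336.0, 223.0, 32.0, 74.0)]
  gold [(337.1, 220.3, [0.5218, -0.0427])]
[(np.float64(340.7), np.float64(214.3))] [(np.float64(348.5), np.float64(282.1))]
[0.4671 0.0657] r 0.1146 wheel deg 2.13
[0.4744 0.0659] r 0.1117 wheel deg -1.27
[0.4708 0.0658] r 0.1131 wheel deg 0.45
```

View pics/m5.png

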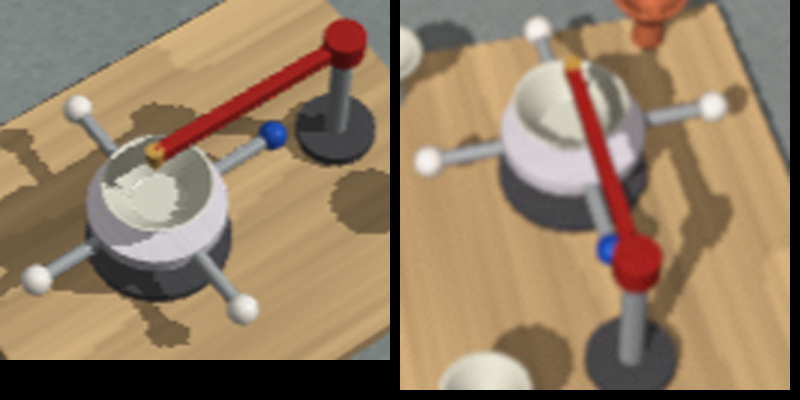

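Both views show the needle over the bowl's middle, with brass at (155,152) in the scene panel, and the blue spoke running under the bar towards the post. One numeric check of the wheel angle.

```bash
python3 - <<'E'
from h import *
s=read_camera("scene");d=read_camera("side")
P=dict(s=dict(w1=(276,205.7),w2=(262.3,263),w3=(331,273)),d=dict(w1=(384,235.3),w2=(325.7,209.7),w3=(289,253.3)))
Q={}
for n,c in(("s",s),("d",d)):
    h=cv2.cvtColor(c["img"],cv2.COLOR_RGB2HSV).astype(int);yy,xx=np.mgrid[:480,:640]
    for k,p in P[n].items():
        m=(np.hypot(xx-p[0],yy-p[1])<7)&(h[...,1]<45)&(h[...,2]>150)
        Q[n,k]=(xx[m].mean(),yy[m].mean())
    w={k:onz(c,*Q[n,k],.071)[:2] for k in P[n]}
    w0={k:onz(c,*P[n][k],.071)[:2] for k in P[n]}
    for W in(w,w0):
        ax=(W["w1"]+W["w3"])/2;print(n,"axis",ax.round(4),"dir w1w3",an(W["w3"]-W["w1"])+90,"w2",an(ax-W["w2"]))
w={k:tri(s,Q["s",k],d,Q["d",k])[0] for k in P["s"]};ax=(w["w1"]+w["w3"])/2
print(ax,"tri dir",an((w["w3"]-w["w1"])[:2])+90,"w2",an((ax-w["w2"])[:2]),"post",an(np.array([.4429,.1266])-ax[:2]))
E
```

```text
s axis [ 0.5158 -0.0355] dir w1w3 115.59220565924916 w2 115.44815262086485
s axis [ 0.5175 -0.0368] dir w1w3 115.25147407525492 w2 115.8097746035503
d axis [ 0.5201 -0.036 ] dir w1w3 115.51414954171689 w2 115.66566743308384
d axis [ 0.5199 -0.0356] dir w1w3 115.27679615166343 w2 115.41371540133996
[ 0.51879477 -0.03496874  0.07382792] tri dir 115.60545670826194 w2 115.75142398863748 post 115.16116865743014
```

```bash
python3 -c "
from station import hand_in; print(hand_in())"
```

```text
the job is handed in; nothing more can be done
None
```

I handed the job in at about 13 s. The blue spoke points at the post to within about 1°, and the needle is over the middle of the wheel to within about 1 mm. The bowl is still upright in the middle, and nothing else was knowingly touched.

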